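# Draw the heater's cover plate out from under a pile of sample boxes

### The arm

A 7-joint arm with a two-finger parallel gripper is mounted at the origin on the work surface. World frame = base frame: x ahead of the robot, y to its left, z up, the work surface at z = 0. Lengths are in m, angles in rad, forces in N, time in s.
With the tool pointing down it reaches from about 0.35 to 0.9 m from the base axis. Payload 8.1 kg.
Tool frame: the origin (TCP) lies between the finger pads; the fingertips stand 11 mm ahead of it and the grasp point (between the pads) lies 8 mm behind it; z points along the fingers, y is the line along which they close (so a half turn about z gives the same grasp; the last joint's range is limited). The gripper opens to 92 mm and grips with 3 to 60 N. Pads are 19 mm wide; open, the fingers measure 130 mm over their backs; the gripper's body (75 mm by 190 mm) begins 47 mm behind the grasp point.
Start: joints at [1.095, 0.434, 0.025, 1.573, -0.012, 1.134, -0.075], TCP at [0.228, -0.582, 0.238] pointing down, gripper open.
Joint ranges: [-2.62, 2.62], [-0.44, 2.09], [-1.27, 1.32], [0.08, 2.57], [-1.32, 4.46], [0.12, 2], [-2.74, 2.74]. Speed limits (rad/s): [2.22, 2.22, 3.01, 3.01, 3.14, 3.14, 3.14].

### API

Orientations are given as a rotation vector (axis times angle).
In Python, from cell import observe, get_image, camera_params, sign_off gives the robot as it stands.
- The arm moves only by the shell command python3 -m pendant 'ROWS' [FORCE]. ROWS is JSON, one flat list of numbers, 7 for each row, row after row: the shift along the tool's x, y, z in m, then the turn, a rotation vector about the tool's x, y, z in rad, then the finger opening in m, from 0 to 0.0918. In form: [dx, dy, dz, rx, ry, rz, jaw, dx, dy, dz, rx, ry, rz, jaw, ...]. A call has 1 to 10 rows; each row shifts and turns the commanded pose from where the row before left it, along the tool's axes as they then stand; what a row does not reach is not made up. A row lasts 1/8 s, in which the tool goes at most 62.5 mm and 10.7 degrees, less where a joint would pass 70% of its speed; a pose out of reach is approached as far as the arm can. A call is refused whole if a number of a shift passes 0.0625 or a number of a turn 0.188, either way. A call with a gripper value outside its range is refused whole. The fingers move at their own pace and stop on an object; FORCE is the grip in N (left out, the last holds). Time passes only in rows, so rows that do not move let the fingers close. It gives the time, the measured TCP pose, the force, the opening and the grip force at its end, in the units of the state.
- observe(): the state, without advancing time (a new reading comes with each control period).
- get_image(name): name is "side" or "top" or "wrist"; returns the picture (420x560x3 uint8, red, green, blue); there is no depth.
- camera_params(name): a dict with "intrinsics" (3x3 intrinsics, pixels), "eye" and "rotation" of the camera in the world; the wrist camera has in their place "T_tool_cam" (4x4, takes a point from camera to tool coordinates, whose origin is the TCP and whose axes are the flange's). Camera axes: x right, y down, z forward; pixel columns grow to the right and rows downward; lengths in m; the calibration is good to about 2 mm. A picture is of the moment at which its call begins: read the wrist's pose just before it. camera_params takes no time and is no camera call.
- sign_off(): hands the job in; it is judged then, once.
The state is a dict: "clock": time; "joints": joint angles; "dq": joint speeds; "joint_efforts": joint torques, N m; "position": TCP position; "ee_rot": TCP orientation; "force": force on the tool from outside, world axes, zero at the start; "ft_torque": the same for the moment, N m; "width": opening from 0.0 (shut) to 1.0 (fully open); "gripper_force": force on a finger pad.
Only numpy, scipy, OpenCV 4.12 (cv2) and the standard library are available. Lean on these libraries where they do the work, as an engineer would, in place of code of your own. Each camera call takes 0.05 s, during which the arm holds its last target. There are 200 camera calls.

### The job

The block heater's metal cover plate has ended up under the pile of sample boxes. Slide the stop along its track until its rubber roller just touches the pile without shoving it, then draw the plate out by its handle, so that the pile drops onto the bench and stays standing on its spot, and lay the plate gently over the heater's well, flat between the ridges with its handle over the heater's front. Leave everything else alone.

Things in the scene. Friction and masses are not known exactly. Their poses are not given: they have to be found in the camera images.
- track: The stop's straight track, 300 mm long, fixed to the bench. Its origin is not on the track but on the bench, at the spot over which the pile is centred. x: the way the stop advances to the pile (draw the plate along -x); z up. The track runs at y = -125 mm (34 wide, 20 high), x = -250 to +50 mm.
- stop_bar: The sliding stop, turned as the track. Origin: at bench level on the pile's centre line (track y = 0), below the middle of its steel cross bar, which is 10 mm thick in x, z = 30 to 44 mm, y = -110 to +45 mm, and passes over the plate's handle. The stop slides along the track's x only; this takes about 10 N, and it stays where left, firmly enough to hold the pile back.
- foot_zero (a point): Point on the stop, x = +18 mm, z = 37 mm: where the front of its roller would be if fully drawn in. The black rubber roller (80 mm long, 12 mm thick, turns freely, so the pile can sink along it) is set 0 to 30 mm farther out (+x), different each time and not reported: feel (or see) when it touches. It does not yield. Touching adds 2 to 5 N before the pile slips.
- stop_post (a point): Point on the stop: centre of the black square post on its carriage, to grip or push, at x = 0, y = -125 mm, z = 66 mm of the stop; 20 x 20 mm, from z = 44 (carriage below) to 86 mm.
- plate: Aluminium cover plate, 80 mm (x) by 64 mm (y), 6 mm thick, 150 g, flat on the bench under the pile, turned as the track within 2 degrees. Origin: centre of the underside of the 80 x 64 mm part; z up. A handle 18 mm wide, 6 mm thick sticks out along -x, ending in a black grip block. It must come about 140 mm along -x to be clear of the pile and of the stop's bar above it.
- plate_grip (a point): Point on the plate: middle of the grip block, at x = -135 mm, 14 mm above the underside. The block is 24 mm (x) by 22 mm (y) by 24 mm high from the underside.
- box0: Lowest box of the pile, brown card, 92 x 92 x 46 mm high, about 0.3 kg, resting on the plate. Origin: centre of its underside.
- box1: Middle box, white, 90 x 90 x 40 mm high, about 0.25 kg. Origin: centre of its underside.
- box2: Top box, brown card, 88 x 88 x 34 mm high, about 0.2 kg; nothing ties the boxes together. Origin: centre of its underside.
- heater: The dry-block heater, fixed white case 200 mm (x) by 150 mm (y), 85 mm high; front with the dial faces -x. In its top is a well 60 x 44 mm, centred at x = -30 mm. Origin: centre of its underside.
- seat (a point): Point on the heater's top (z = 85 mm) over the middle of the well: the plate's origin belongs here, its x along the heater's x, handle over the front (-x, open). Steel ridges 5 mm high: inner faces 36 mm to either side (y) and 44 mm behind (+x): 4 mm of play about the plate.
- jar: Bystander: amber jar, 60 mm across, 85 mm high. Origin: centre of its underside.
- beaker: Bystander: glass beaker, 64 mm across, 85 mm high. Origin: centre of its underside.
- flask: Bystander: conical glass flask, 72 mm across, 110 mm high. Origin: centre of its underside.
- timer: Bystander: flat white timer, 55 x 65 x 16 mm. Origin: centre of its underside.
- reagent: Bystander: white plastic bottle, 60 mm across, 150 mm high. Origin: centre of its underside.
Not all that is in view belongs to the job. Leave any pink look-alike of the box2 alone.

How it is judged:
On the way, in this order (a step that is already met when the one before it is completed fails the run):
1. the stop's roller bears against the lowest box while the plate is still under the pile (contact force between stop_bar and box0 above 0.4 N and horizontal distance between plate and track below 0.02 m), for 0.1 s.
2. the plate is drawn clear and the pile stands on the bench (x of plate in the frame of track below -0.11 m and height (world z) of box0 below 0.003 m and horizontal distance between box0 and track below 0.006 m and horizontal distance between box1 and box0 below 0.012 m and horizontal distance between box2 and box1 below 0.012 m and angle between each of box0, box1, box2's own z axis and vertical below 0.05 rad), for 0.2 s.
At the end, for the whole second after the job is handed in: Plate flat on the heater between the ridges (6 mm sideways and back, 9 mm front, 0.13 rad), handle over the front; the boxes upright on the bench within 0.05 rad, the lowest within 6 mm of its spot, each other within 12 mm of the one below; all at rest (x of plate in the frame of seat between -0.009 and 0.006 m and y of plate in the frame of seat between -0.006 and 0.006 m and z of plate in the frame of seat between -0.003 and 0.0025 m and x of plate_grip in the frame of seat below -0.11 m and angle between the x axis of plate and the x axis of seat, either way round below 0.13 rad and angle between plate's own z axis and vertical below 0.03 rad and linear speed of each of plate, box0, box2 below 0.01 m/s and height (world z) of box0 below 0.003 m and horizontal distance between box0 and track below 0.006 m and horizontal distance between box1 and box0 below 0.012 m and horizontal distance between box2 and box1 below 0.012 m and angle between each of box0, box1, box2's own z axis and vertical below 0.05 rad); the robot touches nothing.
It fails at once if the pile is shoved or dragged: the lowest box is more than 6 mm off the pile's spot (horizontal distance between box0 and track above 0.006 m).
It fails at once if a box of the pile topples (tilt over 0.3 rad) (angle between any of box0, box1, box2's own z axis and vertical above 0.3 rad).
It fails at once if the stop is pressed or knocked against the pile with more than 15 N (contact force between stop_bar and box0 above 15 N).
It fails at once if the plate is banged or pressed on the heater with more than 25 N (contact force between plate and heater above 25 N).
It fails at once if a bystander is moved by more than 20 mm (distance of any of jar, beaker, flask, timer, reagent from where it was at the start of the episode above 0.02 m).
It also fails if it takes over 70 s, if anything falls off the work surface, if the arm or the gripper's body presses on something with over 40 N, if the wrist force passes 120 N, or if a joint passes its speed limit or range.

## Working session

There is one attempt and no reset: what is moved stays moved. The work goes in short steps, Python scripts to look and compute and a shell command to move; the robot and the scene stay as the last step left them, time stands still between calls to the robot, and variables do not carry over. Pictures are saved under pics/ and viewed, at most 10 in all, crops included, and the job is handed in when it is done.

```bash
mkdir -p pics; ls; python3 - <<'E'
from cell import *
import cv2
o=observe();print({k:o[k] for k in('clock','position','ee_rot','force','width')})
a=[get_image(n) for n in('side','top')]
for n,i in zip(('side','top'),a):
    cv2.imwrite(f'pics/{n}0.png',i[:,:,::-1])
    c=camera_params(n);print(n,c)
print(camera_params('wrist'))
E
```

```text
pics
{'clock': 0.0, 'position': array([ 0.22740521, -0.58162806,  0.23695003]), 'ee_rot': array([-3.08570651e+00, -5.81842525e-01,  7.44401025e-04]), 'force': array([ 0.10075362,  0.59263647, -0.00508908]), 'width': 0.9985448632275301}
side {'intrinsics': array([[387.34763751,   0.        , 281.62530879],
       [  0.        , 387.34763751, 207.95789414],
       [  0.        ,   0.        ,   1.        ]]), 'eye': array([ 0.44711104, -0.5858625 ,  0.62891626]), 'rotation': array([-2.23340765,  0.1375729 , -0.0660329 ])}
top {'intrinsics': array([[432.15570175,   0.        , 274.16164559],
       [  0.        , 432.15570175, 210.17387261],
       [  0.        ,   0.        ,   1.        ]]), 'eye': array([0.48054301, 0.0883482 , 1.03584336]), 'rotation': array([-2.16319917,  2.21477958, -0.06404383])}
{'intrinsics': array([[369.95238283,   0.        , 280.2822173 ],
       [  0.        , 369.95238283, 219.4776547 ],
       [  0.        ,   0.        ,   1.        ]]), 'T_tool_cam': array([[-7.09693288e-04, -9.58075613e-01, -2.86514599e-01,
         7.70907580e-02],
       [ 9.99999646e-01, -5.50139163e-04, -6.37378066e-04,
         7.58145735e-04],
       [ 4.53033480e-04, -2.86514949e-01,  9.58075664e-01,
        -1.47587488e-01],
       [ 0.00000000e+00,  0.00000000e+00,  0.00000000e+00,
         1.00000000e+00]])}
```

View pics/top0.png

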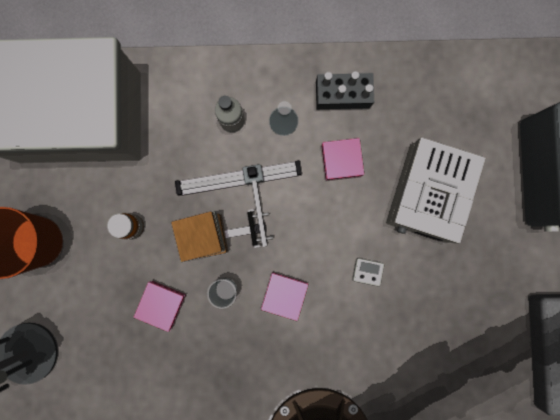

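View pics/side0.png

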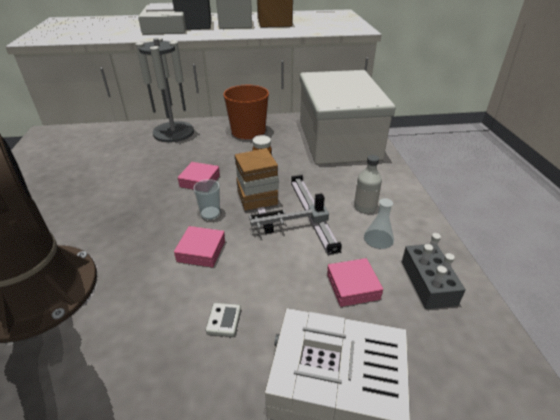

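```bash
cat > h.py <<'E'
import numpy as np,cv2
from scipy.spatial.transform import Rotation as R
from cell import *
def cam(n,o=None):
    c=camera_params(n)
    if n!='wrist': return c['intrinsics'],R.from_rotvec(c['rotation']).as_matrix(),np.array(c['eye'])
    T=np.eye(4);T[:3,:3]=R.from_rotvec(o['ee_rot']).as_matrix();T[:3,3]=o['position'];T=T@c['T_tool_cam']
    return c['intrinsics'],T[:3,:3],T[:3,3]
def ray(cm,uv,z):
    K,M,e=cm;uv=np.atleast_2d(np.asarray(uv,float))
    d=np.c_[uv,np.ones(len(uv))]@np.linalg.inv(K).T@M.T
    return e+d*((z-e[2])/d[:,2])[:,None]
def proj(cm,p):
    K,M,e=cm;q=(np.atleast_2d(p)-e)@M@K.T
    return q[:,:2]/q[:,2:]
def rect(m):
    cs=cv2.findContours(m.astype(np.uint8),0,1)[0];c=max(cs,key=cv2.contourArea)
    return cv2.boxPoints(cv2.minAreaRect(c)),cv2.contourArea(c)
E
python3 - <<'E'
from h import *
im=cv2.imread('pics/top0.png');hsv=cv2.cvtColor(im,cv2.COLOR_BGR2HSV);cm=cam('top')
h,s,v=hsv.transpose(2,0,1).astype(int)
print(hsv[237,190],hsv[237,222],hsv[190,415],hsv[237,236])
m=(h>5)&(h<25)&(s>110)&(v>80);m[:,:165]=0;m[:,260:]=0;m[:200]=0;m[270:]=0
b,a=rect(m);p=ray(cm,b,.126);print('box2',a,b.round(1).tolist(),p[:,:2].round(4).tolist(),p.mean(0),np.linalg.norm(np.diff(p,axis=0),axis=1))
m=(v>150)&(s<40);m[:,:390]=0;m[:,500:]=0;m[:120]=0;m[250:]=0
m=cv2.morphologyEx(m.astype(np.uint8),cv2.MORPH_CLOSE,np.ones((15,15)))
b,a=rect(m);p=ray(cm,b,.085);print('heater',b.round(1).tolist(),p[:,:2].round(4).tolist(),p.mean(0),np.linalg.norm(np.diff(p,axis=0),axis=1))
c=cv2.resize(im[130:265,165:490],None,fx=2.4,fy=2.4,interpolation=cv2.INTER_CUBIC);cv2.imwrite('pics/crop0.png',c)
E
```

```text
[ 15 159 136] [16 85 51] [170   4 174] [ 13  20 113]
box2 1656.0 [[170.8000030517578, 221.10000610351562], [214.8000030517578, 210.10000610351562], [225.1999969482422, 251.89999389648438], [181.1999969482422, 262.8999938964844]] [[0.5184, 0.3085], [0.5394, 0.2154], [0.4509, 0.1947], [0.4301, 0.2873]] [0.48469358 0.25145521 0.126     ] [0.0954526  0.09090937 0.09488419]
heater [[394.70001220703125, 221.89999389648438], [421.0, 137.3000030517578], [486.0, 157.5], [459.70001220703125, 242.10000610351562]] [[0.5066, -0.1742], [0.6934, -0.2403], [0.6446, -0.3822], [0.4589, -0.3147]] [ 0.57587781 -0.2778595   0.085     ] [0.19822232 0.15007762 0.19758373]
```

View pics/crop0.png

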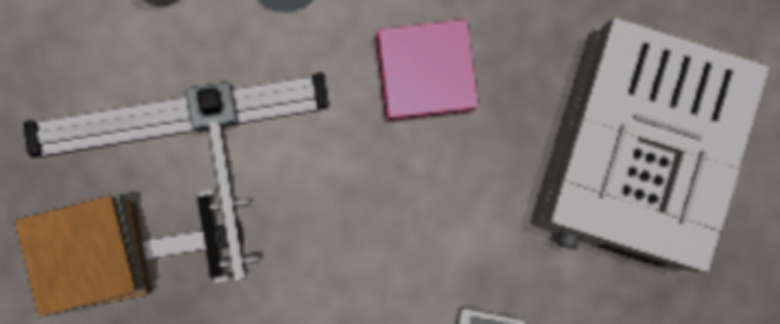

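```bash
python3 - <<'E'
from h import *
cm=cam('top')
def g(u,v,z): return ray(cm,[[u/2.4+165,v/2.4+130]],z)[0]
l=(g(33,123,.02)+g(33,155,.02))/2; L=(g(25,139,.02));Rr=g(328,90,.02)
d=L-Rr;print('len',np.linalg.norm(d[:2]),np.degrees(np.arctan2(d[1],d[0])))
t=d/np.linalg.norm(d);n=np.array([-t[1],t[0],0]);c=(L+Rr)/2
print('spot',c+.1*t+.125*n, 't',t,'n',n)
post=g(209,100,.086);spot=c+.1*t+.125*n
print('post',post,'stop x',(post-spot)@t,(post-spot)@n)
for u,v,z in((210,235,.043),(212,238,.037),(232,200,.044),(147,243,.006),(224,237,.044),(236,276,.044)):
    q=g(u,v,z)-spot;print(q@t,q@n)
E
```

```text
len 0.30252894858987683 97.88009432136592
spot [0.48413361 0.25448966 0.02      ] t [-0.13710042  0.99055715  0.        ] n [-0.99055715 -0.13710042  0.        ]
post [0.62522245 0.13699903 0.086     ] stop x -0.13572452459995754 -0.12364854418771895
-0.11492759674147303 -0.001783160713286833
-0.1160769773485701 0.0012051377554089648
-0.14104729832674948 -0.031458171766409096
-0.05013821222916702 -0.005023161733636091
-0.12788541660758415 0.0022775534974505043
-0.13330605583297528 0.04080235006597035
```

```bash
python3 -m pendant '[0,0,0,0,0,0.118,0.08, 0,0,0,0,0,0.118,0.08, 0.0352,-0.047,0,0,0,0,0.08, 0.0352,-0.047,0,0,0,0,0.08, 0.0352,-0.047,0,0,0,0,0.08, 0.0352,-0.047,0,0,0,0,0.08, 0.0352,-0.047,0,0,0,0,0.08, 0.0352,-0.047,0,0,0,0,0.08, 0.0352,-0.047,0,0,0,0,0.08, 0.0352,-0.047,0,0,0,0,0.08]'
python3 -m pendant '[0.0352,-0.047,0,0,0,0,0.08, 0.0352,-0.047,0,0,0,0,0.08, 0.0352,-0.047,0,0,0,0,0.08, 0.0352,-0.047,0,0,0,0,0.08, 0.0352,-0.047,0,0,0,0,0.08, 0.0352,-0.047,0,0,0,0,0.08, 0,0,0,0,0,0,0.08, 0,0,0,0,0,0,0.08]'
python3 - <<'E'
from h import *
o=observe();im=get_image('wrist');cv2.imwrite('pics/w1.png',im[:,:,::-1])
np.save('w1.npy',np.r_[o['position'],o['ee_rot']]);print(o['position'],o['ee_rot'],o['force'],o['clock'])
print(R.from_rotvec(o['ee_rot']).as_matrix().round(3))
E
```

```text
clock: 1.35
position: [0.4558, -0.1695, 0.2377]
ee_rot: [3.134, 0.214, -0.0]
force: [0.5, -0.9, -0.3]
width: 0.875
gripper_force: 0.0
clock: 2.35
position: [0.6258, 0.1365, 0.237]
ee_rot: [3.133, 0.215, -0.002]
force: [0.4, -0.9, -0.2]
width: 0.872
gripper_force: 0.0
[0.62580447 0.13645933 0.23697783] [ 3.13331572e+00  2.14812682e-01 -2.16638811e-03] [ 0.43920859 -0.87411427 -0.15128732] 2.35
[[ 0.991  0.136 -0.001]
 [ 0.136 -0.991 -0.001]
 [-0.001  0.001 -1.   ]]
```

View pics/w1.png

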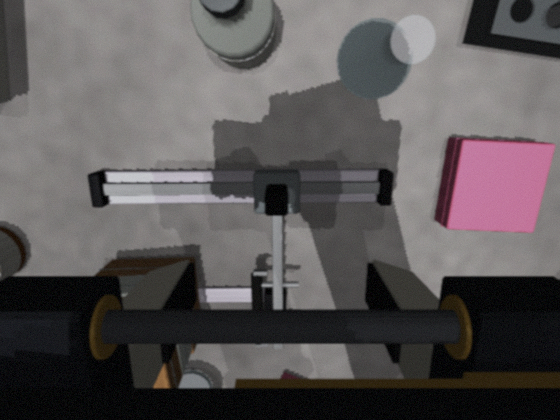

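```bash
python3 - <<'E'
from h import *
im=cv2.imread('pics/w1.png');a=np.load('w1.npy');cm=cam('wrist',dict(position=a[:3],ee_rot=a[3:]))
g=im.max(2);m=(g<25);m[:175]=0;m[222:]=0;m[:,255:]&=True;m[:,:255]=0;m[:,300:]=0
ys,xs=np.where(m);print(xs.min(),xs.max(),ys.min(),ys.max(),np.percentile(xs,[5,95]),np.percentile(ys,[5,95]))
for z in(.086,.044):
  p=np.array([[.6252+i*.01,.137+j*.01,z] for i in(-1,1) for j in(-1,1)]);print(proj(cm,p).round(0).tolist())
L,Rr=ray(cm,[[89,189]],.02)[0],ray(cm,[[392,187]],.02)[0];d=L-Rr
t=d/np.linalg.norm(d);n=np.array([-t[1],t[0],0]);s=(L+Rr)/2+.1*t+.125*n
print('len',np.linalg.norm(d),np.degrees(np.arctan2(d[1],d[0])),'spot',s)
q=ray(cm,[[278,196]],.086)[0];print('post if top',q,(q-s)@t)
for u,v,z in((257,290,.037),(252,290,.037),(283,250,.044),(205,294,.006),(273,250,.044)):
  q=ray(cm,[[u,v]],z)[0];print((q-s)@t,(q-s)@n)
E
```

```text
265 287 184 214 [266. 286.] [186. 213.]
[[289.0, 219.0], [265.0, 216.0], [292.0, 196.0], [268.0, 193.0]]
[[288.0, 206.0], [267.0, 204.0], [291.0, 186.0], [270.0, 183.0]]
len 0.30396066728205084 98.18225590011977 spot [0.48338036 0.25658435 0.02      ]
post if top [0.63358313 0.13864422 0.086     ] -0.13811676255003194
-0.11506891126013281 -0.020427540486973983
-0.10986758679474626 -0.02046330254114529
-0.14227714079715106 -0.06755397751519482
-0.053572162265228304 0.0003461646638459031
-0.13242322687659783 -0.06762109521657876
```

```bash
python3 -m pendant '[0.0025,-0.0017,0.044,0,0,0,0.06, 0,0,0.044,0,0,0,0.06, 0,0,0.044,0,0,0,0.06, 0,0,0.033,0,0,0,0.06, 0,0,0.012,0,0,0,0.06, 0,0,0,0,0,0,0.01, 0,0,0,0,0,0,0.01, 0,0,0,0,0,0,0.01, 0,0,0,0,0,0,0.01]' 30
```

```text
clock: 3.52
position: [0.6288, 0.1391, 0.0616]
ee_rot: [-3.134, -0.215, -0.002]
force: [-0.5, 0.3, 0.4]
width: 0.27
gripper_force: 0.0
```

```bash
python3 -m pendant '[0,0,0,0,0,0,0.01, 0,0,0,0,0,0,0.01, 0,-0.002,0,0,0,0,0.01,0,-0.003,0,0,0,0,0.01]' ; python3 -m pendant '[0,-0.008,0,0,0,0,0.01, 0,-0.008,0,0,0,0,0.01, 0,-0.008,0,0,0,0,0.01, 0,-0.008,0,0,0,0,0.01]'; python3 -m pendant '[0,-0.005,0,0,0,0,0.01, 0,-0.003,0,0,0,0,0.01, 0,-0.002,0,0,0,0,0.01, 0,-0.001,0,0,0,0,0.01,0,-0.001,0,0,0,0,0.01,0,-0.001,0,0,0,0,0.01,0,-0.001,0,0,0,0,0.01]'
```

```text
clock: 4.03
position: [0.6286, 0.1405, 0.0614]
ee_rot: [3.131, 0.211, 0.001]
force: [-0.9, -10.3, 9.3]
width: 0.213
gripper_force: 30.1
clock: 4.53
position: [0.6242, 0.1714, 0.0614]
ee_rot: [3.13, 0.209, 0.0]
force: [-2.7, -10.2, 10.8]
width: 0.216
gripper_force: 30.1
clock: 5.4
position: [0.6222, 0.1852, 0.0614]
ee_rot: [3.13, 0.21, -0.0]
force: [-2.3, -9.7, 10.6]
width: 0.215
gripper_force: 30.1
```

```bash
python3 -m pendant '[0,-0.002,0,0,0,0,0.01, 0,-0.002,0,0,0,0,0.01, 0,-0.002,0,0,0,0,0.01, 0,-0.001,0,0,0,0,0.01,0,-0.001,0,0,0,0,0.01,0,-0.001,0,0,0,0,0.01]'
python3 - <<'E'
from h import *
for n in('side','top'):
  im=get_image(n)[:,:,::-1];cv2.imwrite(f'pics/{n}2.png',im)
a=cv2.imread('pics/side2.png')[140:245,220:345];b=cv2.imread('pics/top2.png')[150:275,160:310]
f=lambda c:cv2.resize(c,(400,400*c.shape[0]//c.shape[1]),interpolation=cv2.INTER_CUBIC)
a,b=f(a),f(b);o=np.zeros((400,800,3),np.uint8);o[:a.shape[0],:400]=a;o[:b.shape[0],400:]=b;cv2.imwrite('pics/c2.png',o)
E
```

```text
clock: 6.15
position: [0.6209, 0.1941, 0.0613]
ee_rot: [3.13, 0.21, -0.0]
force: [-3.5, -10.5, 10.4]
width: 0.218
gripper_force: 30.0
```

View pics/c2.png

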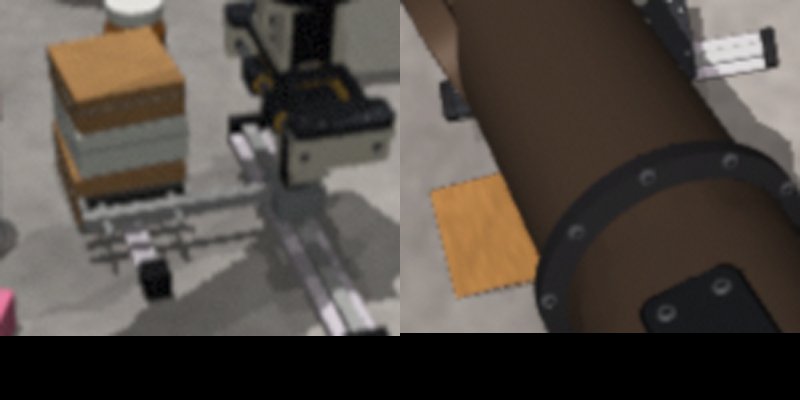

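```bash
for i in 1; do python3 -m pendant '[0,-0.001,0,0,0,0,0.01,0,-0.001,0,0,0,0,0.01]';python3 -m pendant '[0,-0.001,0,0,0,0,0.01,0,-0.001,0,0,0,0,0.01]'; python3 -m pendant '[0,-0.0005,0,0,0,0,0.01,0,-0.0005,0,0,0,0,0.01]';python3 -m pendant '[0,-0.0005,0,0,0,0,0.01,0,-0.0005,0,0,0,0,0.01]'; done | grep -E 'pos|^force'
```

```text
position: [0.6206, 0.1961, 0.0614]
force: [-3.4, -9.6, 11.7]
position: [0.6203, 0.1981, 0.0614]
force: [-2.9, -10.3, 11.7]
position: [0.6201, 0.1991, 0.0613]
force: [-3.1, -11.2, 11.7]
position: [0.62, 0.2001, 0.0614]
force: [-2.7, -10.0, 10.7]
```

```bash
python3 -m pendant '[0,-0.0005,0,0,0,0,0.01,0,-0.0005,0,0,0,0,0.01]' | grep -E 'pos|^force';python3 -m pendant '[0,-0.0005,0,0,0,0,0.01,0,-0.0005,0,0,0,0,0.01]' | grep -E 'pos|^force'
```

```text
position: [0.6199, 0.2011, 0.0614]
force: [-2.9, -9.8, 12.2]
position: [0.6199, 0.2013, 0.0613]
force: [-2.7, -13.8, 12.4]
```

```bash
python3 -m pendant '[0,-0.0005,0,0,0,0,0.01,0,-0.0005,0,0,0,0,0.01]' | grep -E 'pos|^force'
```

```text
position: [0.6198, 0.2017, 0.0613]
force: [-3.0, -14.6, 12.7]
```

```bash
python3 -m pendant '[0,0,0,0,0,0,0.01,0,0.002,0,0,0,0,0.01,0,0.0015,0,0,0,0,0.01]' | grep -E 'pos|^force';python3 -m pendant '[0,0,0,0,0,0,0.06,0,0,0,0,0,0,0.06,0,0,0,0,0,0,0.06,0,0,0,0,0,0,0.06]'
```

```text
position: [0.6198, 0.2016, 0.0614]
force: [-3.4, -2.4, 8.1]
clock: 8.88
position: [0.6194, 0.2039, 0.0605]
ee_rot: [3.134, 0.215, -0.0]
force: [-0.1, 1.1, 0.6]
width: 0.604
gripper_force: 0.0
```

```bash
python3 -m pendant '[0,0,-0.05,0,0,0,0.06,0,0,-0.05,0,0,0,0.06,-0.0423,0.0218,-0.04,0,0,0,0.06,-0.0423,0.0218,0,0,0,0,0.06,-0.0423,0.0218,0,0,0,0,0.06,0,0,0,0,0,-0.1745,0.06,0,0,0,0,0,-0.1745,0.06,0,0,0,0,0,-0.1745,0.06]'>/dev/null
python3 -m pendant '[0,0,0,0,0,-0.1745,0.06,0,0,0,0,0,-0.1745,0.06,0,0,0,0,0,-0.1745,0.06,0,0,0,0,0,-0.1745,0.06,0,0,0,0,0,-0.1745,0.06,0,0,0,0,0,-0.1745,0.06,0,0,0,0,0,0,0.06,0,0,0,0,0,0,0.06]'
python3 - <<'E'
from h import *
o=observe();im=get_image('wrist')[:,:,::-1].copy();cv2.imwrite('pics/w3.png',im)
np.save('w3.npy',np.r_[o['position'],o['ee_rot']])
cm=cam('wrist',o);b=im[:,:,:].max(2)
for p in((.5027,.1218,.024),(.5027,.1218,0)): print(proj(cm,p).round())
E
```

```text
clock: 10.88
position: [0.5026, 0.1217, 0.2007]
ee_rot: [-2.07, -2.364, 0.0]
force: [0.3, 0.1, -0.5]
width: 0.65
gripper_force: 0.0
[[281. 198.]]
[[281. 192.]]
```

View pics/w3.png

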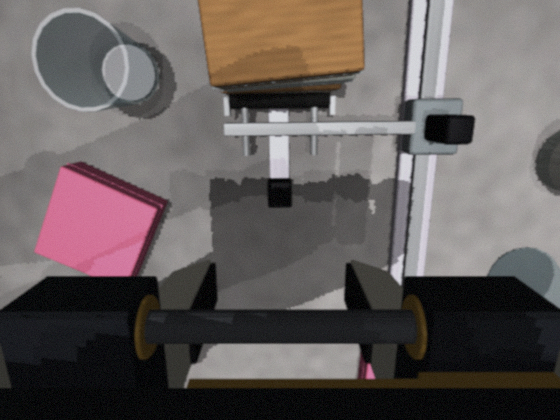

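```bash
python3 -m pendant '[0,0,0.05,0,0,0,0.045,0,0,0.05,0,0,0,0.045,0,0,0.04,0,0,0,0.045,0,0,0.03,0,0,0,0.045,0,0,0.0115,0,0,0,0.045,0,0,0.0045,0,0,0,0.045,0,0,0,0,0,0,0.045]'
python3 -m pendant '[0,0,0,0,0,0,0.015,0,0,0,0,0,0,0.015,0,0,0,0,0,0,0.015,0,0,0,0,0,0,0.015,0,0,0,0,0,0,0.015,0,0,0,0,0,0,0.015]' 50
```

```text
clock: 11.8
position: [0.5032, 0.122, 0.0155]
ee_rot: [2.065, 2.367, 0.001]
force: [-0.5, 0.1, 0.4]
width: 0.487
gripper_force: 0.0
clock: 12.55
position: [0.5026, 0.1217, 0.0151]
ee_rot: [2.064, 2.368, -0.0]
force: [-1.5, -0.8, 6.7]
width: 0.238
gripper_force: 50.0
```

```bash
python3 -m pendant '[-0.002,0,-0.001,0,0,0,0.015,-0.004,0,0,0,0,0,0.015,-0.006,0,0,0,0,0,0.015,-0.008,0,0,0,0,0,0.015]'
python3 -m pendant '[-0.01,0,0,0,0,0,0.015,-0.01,0,0,0,0,0,0.015,-0.01,0,0,0,0,0,0.015,-0.01,0,0,0,0,0,0.015,-0.01,0,0,0,0,0,0.015,-0.01,0,0,0,0,0,0.015,-0.01,0,0,0,0,0,0.015,-0.01,0,0,0,0,0,0.015]'
python3 -m pendant '[-0.01,0,0,0,0,0,0.015,-0.01,0,0,0,0,0,0.015,-0.01,0,0,0,0,0,0.015,-0.01,0,0,0,0,0,0.015,-0.008,0,0,0,0,0,0.015,0,0,0,0,0,0,0.015,0,0,0,0,0,0,0.015]'
python3 - <<'E'
from h import *
for n in('side','top'):
  im=get_image(n)[:,:,::-1];cv2.imwrite(f'pics/{n}4.png',im)
a=cv2.imread('pics/side4.png')[140:290,200:345];b=cv2.imread('pics/top4.png')[150:275,160:310]
f=lambda c:cv2.resize(c,(400,400*c.shape[0]//c.shape[1]),interpolation=cv2.INTER_CUBIC)
a,b=f(a),f(b);o=np.zeros((430,800,3),np.uint8);o[:a.shape[0],:400]=a;o[:b.shape[0],400:]=b;cv2.imwrite('pics/c4.png',o)
E
```

```text
clock: 13.05
position: [0.5052, 0.1046, 0.0158]
ee_rot: [-2.061, -2.369, -0.004]
force: [-2.0, 9.4, -3.1]
width: 0.236
gripper_force: 49.9
clock: 14.05
position: [0.5164, 0.0215, 0.0157]
ee_rot: [2.065, 2.367, -0.001]
force: [-1.1, 0.1, -1.0]
width: 0.235
gripper_force: 50.0
clock: 14.92
position: [0.5228, -0.0246, 0.0157]
ee_rot: [-2.065, -2.368, -0.0]
force: [-0.2, 0.0, -0.3]
width: 0.234
gripper_force: 50.0
```

View pics/c4.png

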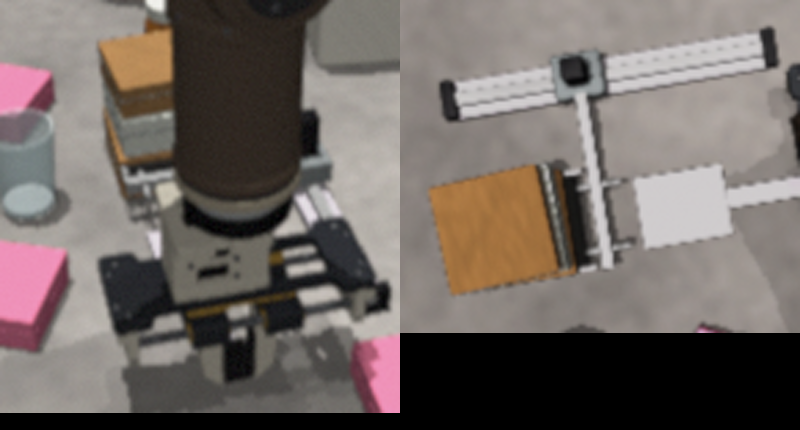

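```bash
python3 -m pendant '[-0.01,0,0,0,0,0,0.015,-0.01,0,-0.005,0,0,0,0.015,0,0,-0.02,0,0,0,0.015,0,0,-0.03,0,0,0,0.015,0,0,-0.03,0,0,0,0.015,0,0,-0.03,0,0,0,0.015,0,0,-0.02,0,0,0,0.015,0,0,0,0,0,0.09,0.015,0,0,0,0,0,0.17,0.015]' 60
python3 -m pendant '[0,0,0,0,0,0.17,0.015,0,0,0,0,0,0.17,0.015,0,0,0,0,0,0.17,0.015,0,0,0,0,0,0.17,0.015,0,0,0,0,0,0.17,0.015,0,0,0,0,0,0.17,0.015,0,0,0,0,0,0.17,0.015,0,0,0,0,0,0.17,0.015,0,0,0,0,0,0.17,0.015,0,0,0,0,0,0.17,0.015]'
python3 -m pendant '[0,0,0,0,0,0.089,0.015,-0.01,0.03,0,0,0,0,0.015,-0.01,0.05,0,0,0,0,0.015,-0.01,0.05,0,0,0,0,0.015,-0.01,0.05,0,0,0,0,0.015,0,0.023,0,0,0,0,0.015,0,0,0,0,0,0,0.015,0,0,0,0,0,0,0.015]'
python3 - <<'E'
from h import *
o=observe();print(o['ft_torque'],R.from_rotvec(o['ee_rot']).as_matrix()[:,0],o['joints'])
for n in('side','top','wrist'):
  im=get_image(n)[:,:,::-1];cv2.imwrite(f'pics/{n}5.png',im)
np.save('w5.npy',np.r_[o['position'],o['ee_rot']])
a=cv2.imread('pics/side5.png')[230:420,220:440];b=cv2.imread('pics/top5.png')[125:265,360:500]
f=lambda c:cv2.resize(c,(400,400*c.shape[0]//c.shape[1]),interpolation=cv2.INTER_CUBIC)
a,b=f(a),f(b);o=np.zeros((430,800,3),np.uint8);o[:a.shape[0],:400]=a;o[:b.shape[0],400:]=b;cv2.imwrite('pics/c5.png',o)
E
```

```text
clock: 16.15
position: [0.5255, -0.0457, 0.1513]
ee_rot: [2.36, 2.073, 0.0]
force: [-0.4, -0.6, -1.8]
width: 0.231
gripper_force: 59.9
clock: 17.4
position: [0.5253, -0.0453, 0.151]
ee_rot: [-3.115, 0.405, 0.0]
force: [0.0, 0.0, -0.7]
width: 0.232
gripper_force: 59.9
clock: 18.4
position: [0.42, -0.222, 0.1509]
ee_rot: [-3.095, 0.534, -0.0]
force: [-1.0, -0.6, -1.0]
width: 0.235
gripper_force: 60.0
[0.13101144 0.13375467 0.0675165 ] [ 9.42276749e-01 -3.34835055e-01  1.19038987e-04] [ 0.42531007  0.29842351 -0.06313152  2.03251499  0.02479782  0.81126192
 -1.5643398 ]
```

View pics/c5.png

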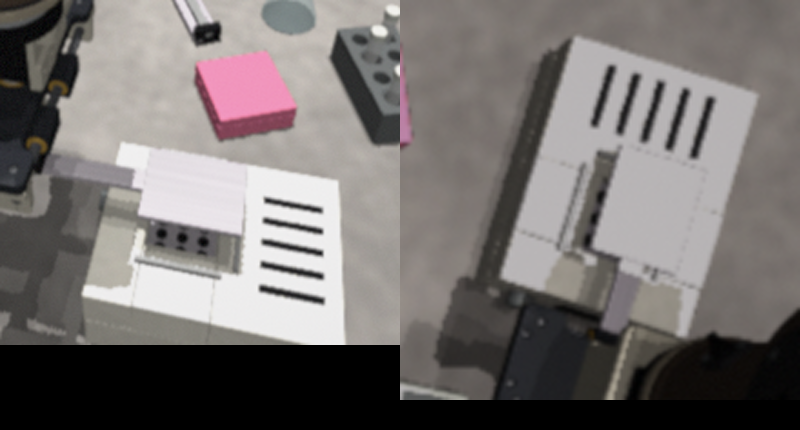

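```bash
python3 - <<'E'
from h import *
ct,cs=cam('top'),cam('side')
def tri(a,b):
    A=[];y=[]
    for (K,M,e),p in((ct,a),(cs,b)):
        d=M@np.linalg.inv(K)@np.r_[p,1];d/=np.linalg.norm(d);P=np.eye(3)-np.outer(d,d);A.append(P);y.append(P@e)
    return np.linalg.lstsq(np.vstack(A),np.hstack(y),rcond=None)[0]
T=[(437.4,175.8),(467.1,184.5),(455.2,221.3),(427.6,212.5)];S=[(354.8,321.9),(353.7,359.3),(297,348.3),(302.5,311.4)]
P=np.array([tri(a,b) for a,b in zip(T,S)]);print('plate corners BL BR FR FL\n',P.round(4),'\nc',P.mean(0).round(4),np.linalg.norm(np.diff(P,axis=0),axis=1))
d=P[0]+P[1]-P[2]-P[3];print('ang',np.degrees(np.arctan2(d[1],d[0])),'pitch',d[2]/np.linalg.norm(d))
g=lambda u,v,z:ray(ct,[[u/2.4+165,v/2.4+130]],z)[0]
l0,l1,r0,r1,b0,b1=[g(u,v,.09) for u,v in((622,127),(601,197),(703,153),(683,222),(632,117),(701,138))]
h=l0-l1+r0-r1;h/=np.linalg.norm(h);m=(l0+l1+r0+r1)/4;n=np.array([-h[1],h[0],0])
print('h ang',np.degrees(np.arctan2(h[1],h[0])),'mid',m,'gap',(l0+l1-r0-r1)@n/2,'back',((b0+b1)/2-m)@h, 'back-45->seat',(b0+b1)/2-.0455*h)
# plate top face rect in top img at assumed z
p=ray(ct,T,.1415);print('top-plane',p.mean(0),np.linalg.norm(np.diff(p,axis=0),axis=1))
E
```

```text
plate corners BL BR FR FL
 [[ 0.5987 -0.2524  0.138 ]
 [ 0.5794 -0.3124  0.1406]
 [ 0.5045 -0.2851  0.1383]
 [ 0.5229 -0.2272  0.1422]] 
c [ 0.5514 -0.2693  0.1398] [0.06309021 0.07973636 0.06083517]
ang -19.256561668842547 pitch -0.011586594810354033
h ang -18.91612698988607 mid [ 0.54621596 -0.26664341  0.09      ] gap 0.07743306990369754 back 0.04554549812645272 back-45->seat [ 0.54616698 -0.26692668  0.09      ]
top-plane [ 0.55109077 -0.26857121  0.1415    ] [0.06387205 0.08099186 0.05945877]
```

```bash
python3 -m pendant '[-0.005,0,0.01,0,0,0,0.015,0,0,0.015,0,0,0,0.015,0,0,0.01,0,0,0,0.015,0,0,0.005,0,0,0,0.015,0,0,0,0,0,0,0.015,0,0,0,0,0,0,0.015]'
python3 - <<'E'
from h import *
for n in('side','top'):
  im=get_image(n)[:,:,::-1];cv2.imwrite(f'pics/{n}6.png',im)
a=cv2.imread('pics/side6.png')[290:400,260:370];b=cv2.imread('pics/top6.png')[145:255,390:500]
f=lambda c:cv2.resize(c,(400,400),interpolation=cv2.INTER_CUBIC)
cv2.imwrite('pics/c6.png',np.hstack([f(a),f(b)]))
E
```

```text
clock: 19.3
position: [0.4153, -0.221, 0.111]
ee_rot: [3.096, -0.534, 0.001]
force: [-0.8, 0.1, -3.2]
width: 0.234
gripper_force: 60.0
```

View pics/c6.png

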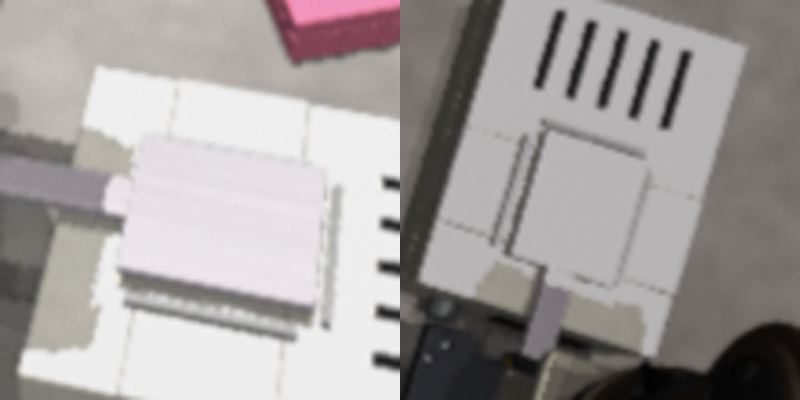

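```bash
python3 - <<'E'
from h import *
ct,cs=cam('top'),cam('side')
hh=np.array([.944,-.329,0]);n=np.array([.329,.944,0]);seat=np.array([.5462,-.2668,0])
def show(c,s,off,pts,z,nm):
    p=ray(c,np.array(pts)/s+off,z);q=np.c_[(p-seat)@hh,(p-seat)@n];print(nm,(q*1000).round(1).tolist(),(q.mean(0)*1000).round(1))
s=400/110
show(ct,s,(390,145),[(143,128),(245,158),(211,287),(113,253)],.101,'plate top')
show(ct,s,(390,145),[(125,135),(95,243)],.09,'left ridge')
show(ct,s,(390,145),[(143,122),(245,155)],.09,'back ridge')
show(cs,s,(260,290),[(327,170),(312,305),(120,268),(142,137)],.101,'plate side')
show(cs,s,(260,290),[(128,298),(295,337)],.09,'right ridge (side)')
show(cs,s,(260,290),[(338,188),(327,325)],.09,'back ridge (side)')
E
```

```text
plate top [[40.1, 33.2], [41.5, -29.8], [-38.6, -32.4], [-37.0, 28.8]] [ 1.5 -0.1]
left ridge [[35.3, 39.0], [-32.9, 37.4]] [ 1.2 38.2]
back ridge [[46.2, 30.9], [45.8, -33.4]] [46.  -1.2]
plate side [[41.0, 29.2], [39.8, -32.7], [-36.8, -33.3], [-38.9, 28.7]] [ 1.3 -2. ]
right ridge (side) [[-32.2, -39.1], [35.0, -41.1]] [  1.4 -40.1]
back ridge (side) [[46.9, 28.9], [46.9, -33.5]] [46.9 -2.3]
```

```bash
python3 -m pendant '[-0.002,0,0.002,0,0,0,0.015,0,0,0.002,0,0,0,0.015,0,0,0.002,0,0,0,0.015,0,0,0.001,0,0,0,0.015,0,0,0.001,0,0,0,0.015,0,0,0,0,0,0,0.015]'|grep -E 'pos|^force'
python3 -m pendant '[0,0,0.0005,0,0,0,0.015,0,0,0.0005,0,0,0,0.015,0,0,0,0,0,0,0.015]'|grep -E 'pos|^force'
python3 -m pendant '[0,0,0.0005,0,0,0,0.015,0,0,0.0005,0,0,0,0.015,0,0,0,0,0,0,0.015]'|grep -E 'pos|^force'
```

```text
position: [0.4132, -0.2202, 0.1027]
force: [-0.3, -0.3, -1.2]
position: [0.4132, -0.2202, 0.1017]
force: [0.3, 0.2, -2.0]
position: [0.4132, -0.2202, 0.1007]
force: [-0.1, 0.9, -1.8]
```

```bash
python3 -m pendant '[0,0,0.0005,0,0,0,0.015,0,0,0.0005,0,0,0,0.015,0,0,0,0,0,0,0.015]'|grep -E 'pos|^force'
python3 -m pendant '[0,0,0.0005,0,0,0,0.015,0,0,0,0,0,0,0.015]'|grep -E 'pos|^force'
```

```text
position: [0.4131, -0.2202, 0.0998]
force: [-1.6, 0.3, 2.6]
position: [0.4131, -0.2202, 0.0994]
force: [-4.2, 1.6, 5.8]
```

```bash
python3 -m pendant '[0,0,0,0,0,0,0.03,0,0,0,0,0,0,0.05,0,0,0,0,0,0,0.05,0,0,0,0,0,0,0.05,0,0,0,0,0,0,0.05]'|grep -E 'pos|^force|wid'
python3 -m pendant '[0,0,-0.01,0,0,0,0.05,0,0,-0.03,0,0,0,0.05,0,0,-0.05,0,0,0,0.05,0,0,-0.05,0,0,0,0.05,-0.05,0,0,0,0,0,0.05,0,0,0,0,0,0,0.05,0,0,0,0,0,0,0.05]'
python3 - <<'E'
from h import *
for n in('side','top'):
  im=get_image(n)[:,:,::-1];cv2.imwrite(f'pics/{n}7.png',im)
s=cv2.imread('pics/side7.png');a=s[290:400,260:370];b=s[140:250,220:330]
f=lambda c:cv2.resize(c,(400,400),interpolation=cv2.INTER_CUBIC)
cv2.imwrite('pics/c7.png',np.hstack([f(a),f(b)]))
E
```

```text
position: [0.4132, -0.2202, 0.0992]
force: [0.7, -0.7, 0.2]
width: 0.546
clock: 23.02
position: [0.3663, -0.2035, 0.2399]
ee_rot: [3.095, -0.534, 0.002]
force: [0.3, -0.0, 0.1]
width: 0.546
gripper_force: 0.0
```

View pics/c7.png

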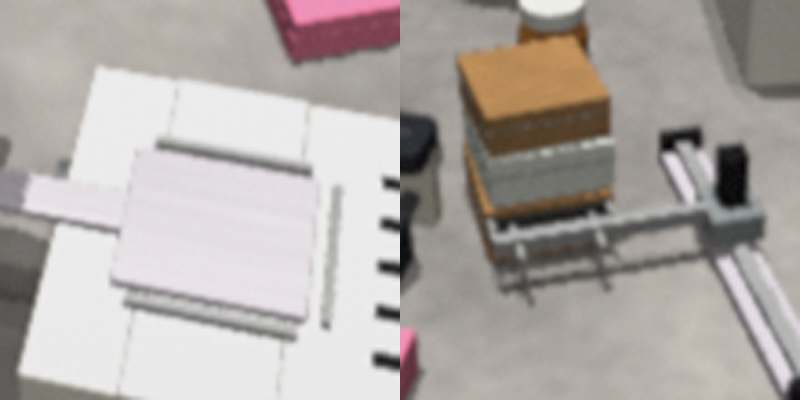

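```bash
python3 - <<'E'
from h import *
cs=cam('side');hh=np.array([.944,-.329,0]);n=np.array([.329,.944,0]);seat=np.array([.5462,-.2668,0])
for z in(.091,):
  p=ray(cs,np.array([(316,183),(304,318),(113,283),(135,150)])/(400/110)+(260,290),z);print(np.c_[(p-seat)@hh,(p-seat)@n].round(4).tolist(),((p-seat)@hh).mean(),((p-seat)@n).mean())
p=ray(cs,np.array([(158,143),(312,170),(128,298),(295,337),(338,188),(327,325)])/(400/110)+(260,290),.09);print(np.c_[(p-seat)@hh,(p-seat)@n].round(4).tolist())
E
```

```text
[[0.0374, 0.0287], [0.0377, -0.0331], [-0.0392, -0.0346], [-0.0417, 0.0284]] -0.0014650766405304699 -0.002666356818443711
[[-0.0325, 0.0347], [0.0352, 0.0354], [-0.0322, -0.0391], [0.035, -0.0411], [0.0469, 0.0289], [0.0469, -0.0335]]
```

```bash
python3 -c "
from cell import *
print(sign_off())"
```

```text
the job is handed in; nothing more can be done
None
```

I handed the job in at about 23 s on the robot clock: the plate lies between the heater's ridges with its handle over the front, within about 2 mm of centre in the last picture, and the pile stands on the bench against the stop. The sign-off returned no verdict, so I can't confirm how it was judged.

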